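# Cap the red ink and hold up the ink caddy

### The arm

A 7-joint arm with a two-finger parallel gripper is mounted at the origin on the work surface. World frame = base frame: x ahead of the robot, y to its left, z up, the work surface at z = 0. Lengths are in m, angles in rad, forces in N, time in s.
With the tool pointing down it reaches from about 0.4 to 0.85 m from the base axis. Payload 4.5 kg.
Tool frame: the origin (TCP) lies at the very end of the fingers, on their centre line; the grasp point (between the pads) lies 19 mm behind it (r.pinch_z is the distance from the TCP to the grasp point, in m); z points along the fingers, y is the line along which they close (so a half turn about z gives the same grasp; the last joint's range is limited). The gripper opens to 88 mm and grips with 3 to 60 N. Pads are 18 mm wide; open, the fingers measure 123 mm over their backs; the gripper's body (75 mm by 187 mm) begins 45 mm behind the grasp point.
Start: joints at [1.21, 0.689, -0.195, 1.565, 0.157, 0.902, -0.215], TCP at [0.24, -0.577, 0.239] pointing down, gripper open.
Joint ranges: [-3.01, 3.01], [-0.46, 2.08], [-1.47, 1.51], [0.13, 2.56], [-1, 4.14], [0.04, 2.09], [-2.66, 2.66]. Speed limits (rad/s): [2.57, 2.57, 3.14, 3.14, 3.14, 3.14, 3.14].

### API

Orientations are given as a unit quaternion [x, y, z, w].
In Python, from plant import r, cams gives the robot as it stands.
- The arm moves only by the shell command python3 -m pendant 'ROWS' [FORCE]. ROWS is JSON, a list of rows, each a list of 3 entries, a list of its own where there are three numbers: the closure, from -1 (fully open) to 1 (shut), then the shift along the tool's x, y, z in mm, then the turn, a rotation vector about the tool's x, y, z in degrees. A call has 1 to 8 rows; each row shifts and turns the commanded pose from where the row before left it, along the tool's axes as they then stand; what a row does not reach is not made up. A row lasts 1/8 s, in which the tool goes at most 62.5 mm and 10.7 degrees, less where a joint would pass 70% of its speed; a pose out of reach is approached as far as the arm can. A call with a gripper value outside its range is refused whole. The fingers move at their own pace and stop on an object; FORCE is the grip in N (left out, the last holds). Time passes only in rows, so rows that do not move let the fingers close. It gives the time, the measured TCP pose, the force, the opening and the grip force at its end, in the units of the state.
- r.get_state(): the state, without advancing time (a new reading comes with each control period).
- cams.snapshot(name): name is "scene" or "top" or "wrist"; returns a dict with "img" (384x512x3 uint8, red, green, blue), "camera_matrix" (3x3 intrinsics, pixels), "camera_from_world" (4x4, takes a point from world to camera coordinates); the wrist camera has in their place "tool_from_camera" (4x4, takes a point from camera to tool coordinates, whose origin is the TCP and whose axes are the flange's). Camera axes: x right, y up, looking along -z (the intrinsics and any distortion apply to the point x, -y, -z); pixel columns grow to the right and rows downward; lengths in m; the calibration is good to about 2 mm. A picture is of the moment at which its call begins: read the wrist's pose just before it. There is no depth.
- r.finish_job(): hands the job in; it is judged then, once.
The state is a dict: "clock": time; "q": joint angles; "qd": joint speeds; "joint_torque": joint torques, N m; "tool_pos": TCP position; "eef_rot": TCP orientation; "contact_force": force on the tool from outside, world axes, zero at the start; "moment": the same for the moment, N m; "opening": opening from 0.0 (shut) to 1.0 (fully open); "finger_force": force on a finger pad.
Only numpy, scipy, OpenCV 4.12 (cv2) and the standard library are available. Lean on these libraries where they do the work, as an engineer would, in place of code of your own. Each camera call takes 0.05 s, during which the arm holds its last target. There are 200 camera calls.

### The job

One ink bottle in the wooden caddy, the one with the red cap, has its cap standing proud: with the caddy standing on the table, press that cap straight down until it is fully home. Then lift the caddy by its handle bar, keeping it level with all four bottles in their wells, and finish while holding it still and level in the air, about 10 cm clear of the table: do not put it down or let go. Leave the jar, the gold-capped bottle and the small carton where they are.

Things in the scene. Friction and masses are not known exactly. Their poses are not given: they have to be found in the camera images.
- caddy: Loose light-wood ink caddy, 0.6-0.75 kg loaded: block 130 (x) x 117 (y) x 30 mm high, four wells 43 mm square, 22 mm deep (floor 8 mm above the underside) at x = +-37, y = +-29 mm. Mid-width on each short end (y = +-62.5) a board 34 (x) x 8 (y), 118 mm high; a handle bar along y joins their tops. Origin: centre of underside, z up. It balances near the middle of the bar.
- caddy_grip (a point): Middle of the caddy's handle bar, where to grip it. The bar is 12 mm wide (x) and 12 mm high, its centre 112 mm above the caddy's underside, free for 117 mm along the caddy's y axis between the end boards. Axes as the caddy's. Caps that are home end 80 mm above the underside, 26 mm below the bar.
- red_bottle: Ink bottle with the red cap and a dark red label, in one of the four wells (any of them). Pale round glass body 40 mm in diameter; 0.07 kg. Origin: centre of its underside, z up; it stands on the well floor with a play of about 1.5 mm in the well.
- red_cap_top (a point): Centre of the flat top of the red cap (28 mm diameter, 18 mm high). Proud at the start: its top is 78 to 81 mm above the bottle's underside (86 to 89 mm above the table); fully home it is 72 mm above the bottle's underside (80 mm above the table).
- red_cap (a joint): How far the red cap has been pressed down (m): 0 to 0.003 at the start, 0.009 fully home against a hard stop. It slides by stiff friction of about 7 N (plus 20 N per m/s) and stays where it is left.
- black_bottle: Ink bottle with a black cap in another well, cap already home; 40 mm diameter, 72 mm high, 0.07 kg. Origin: centre of its underside.
- white_bottle: The same with a white cap and light blue label. Origin: centre of its underside.
- green_bottle: The same with a green cap. Origin: centre of its underside.
- jar: Empty open glass jar standing on the table near the caddy's +y end, 76 mm across the rim, 85 mm high. Origin: centre of its underside. Leave alone.
- gold_bottle: Dark ink bottle with a gold (brass) cap standing on the table near the caddy's -y end, 40 mm diameter, 72 mm high. Origin: centre of its underside. Leave alone.
- carton: Small white carton lying on the table beyond the caddy, 50 (x) x 110 (y) x 35 mm high. Origin: centre of its underside. Leave alone.
Things that resemble listed ones, but are neither listed nor needed, are in the scene too. There is more than one size of the caddy; the one meant has the size given above.

How it is judged:
By the outcome, as a careful person would: the job done as asked, in the order asked, and still so for the second after the job is handed in, while the arm keeps its last pose, push and grip.
It also fails if it takes over 48 s, if anything falls off the work surface, if the arm or the gripper's body presses on something with over 40 N, if the wrist force passes 120 N, or if a joint passes its speed limit or range.

## Working session

There is one attempt and no reset: what is moved stays moved. The work goes in short steps, Python scripts to look and compute and a shell command to move; the robot and the scene stay as the last step left them, time stands still between calls to the robot, and variables do not carry over. Pictures are saved under pics/ and viewed, at most 10 in all, crops included, and the job is handed in when it is done.

```bash
ls; mkdir -p pics
python3 - <<'E'
from plant import r,cams
import cv2,numpy as np
print(r.get_state(), r.pinch_z)
ims=[]
for n in("scene","top"):
    s=cams.snapshot(n); np.savez("pics/"+n,**s); ims.append(s["img"]); print(n,s["camera_matrix"].tolist(),np.round(s["camera_from_world"],3).tolist(),[k for k in s])
cv2.imwrite("pics/scene.png",ims[0][:,:,::-1]);cv2.imwrite("pics/top.png",ims[1][:,:,::-1])
E
```

```text
pics
{'clock': 0.0, 'q': array([ 1.2097843 ,  0.68999481, -0.19449049,  1.56634938,  0.15732544,
        0.902496  , -0.21511255]), 'qd': array([ 0.0012923 , -0.0008026 , -0.00079608, -0.0002546 ,  0.00191608,
       -0.00055549, -0.00020778]), 'joint_torque': array([ 1.91609283e-04, -5.27555215e+01, -1.26677960e+00, -1.53426433e+01,
       -5.26732241e-02,  6.57991623e-03,  1.65915217e-04]), 'tool_pos': array([ 0.24008804, -0.57635745,  0.23790126]), 'eef_rot': array([ 9.80571323e-01,  1.96160701e-01, -2.63532038e-04, -8.89147512e-04]), 'contact_force': array([ 0.1253216 , -0.1707033 ,  0.62867384]), 'moment': array([-0.03980509, -0.03985823,  0.0268788 ]), 'finger_force': 0.0, 'opening': 1.0002233759649914} 0.0187
scene [[427.8500002627917, 0.0, 259.1288837644785], [0.0, 427.8500002627917, 187.42709321565496], [0.0, 0.0, 1.0]] [[0.466, 0.885, 0.016, -0.289], [-0.609, 0.308, 0.731, 0.262], [0.642, -0.351, 0.682, -1.428], [0.0, 0.0, 0.0, 1.0]] ['img', 'camera_matrix', 'camera_from_world']
top [[377.0755343715891, 0.0, 256.0021736773698], [0.0, 377.0755343715891, 189.2889348512004], [0.0, 0.0, 1.0]] [[0.012, -1.0, -0.003, 0.024], [0.99, 0.011, 0.141, -0.56], [-0.141, -0.005, 0.99, -0.893], [0.0, 0.0, 0.0, 1.0]] ['img', 'camera_matrix', 'camera_from_world']
```

View pics/scene.png

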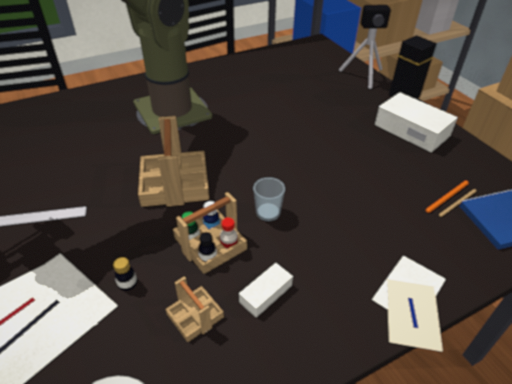

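View pics/top.png

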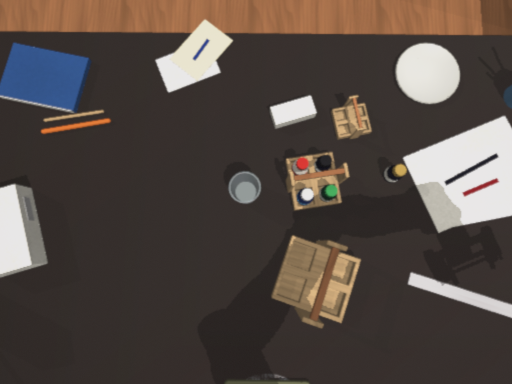

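The top view shows a small empty caddy (352,120), a large empty caddy (317,280) and the loaded one (316,180). The loaded one is the target. Its red cap is at top (302,165) and scene (228,225), and the red pen at (480,187) is not a cap. The jar is at (245,187), the gold bottle at (397,172) and the carton at (293,111).

```bash
cat > h.py <<'E'
import cv2,numpy as np
def ray(s,u,v):
    K=s["camera_matrix"];T=s["camera_from_world"];R=T[:3,:3]
    d=np.array([(u-K[0,2])/K[0,0],-(v-K[1,2])/K[1,1],-1.]);c=-R.T@T[:3,3]
    return c,R.T@d
def onz(s,u,v,z):
    c,d=ray(s,u,v);return c+d*(z-c[2])/d[2]
def blob(img,cond,box=None):
    hsv=cv2.cvtColor(np.ascontiguousarray(img),cv2.COLOR_RGB2HSV);m=cond(*[hsv[:,:,i].astype(int) for i in range(3)]).astype(np.uint8)
    if box: b=np.zeros_like(m);x0,y0,x1,y1=box;b[y0:y1,x0:x1]=1;m*=b
    n,l,st,ce=cv2.connectedComponentsWithStats(m)
    return sorted([(int(st[i,4]),ce[i].round(1).tolist(),st[i,:4].tolist()) for i in range(1,n)],reverse=True)
def tri(a,b):
    A=np.zeros((3,3));y=np.zeros(3)
    for c,d in(a,b):
        d=d/np.linalg.norm(d);P=np.eye(3)-np.outer(d,d);A+=P;y+=P@c
    return np.linalg.solve(A,y)
red=lambda h,s,v:((h<6)|(h>174))&(s>190)&(v>110)
E
python3 - <<'E'
from h import *
S=np.load("pics/scene.npz");T=np.load("pics/top.npz")
rt=blob(T["img"],red,(280,140,350,220))[:2];rs=blob(S["img"],red,(170,180,250,270))[:2];print(rt,rs)
print(tri(ray(T,*rt[0][1]),ray(S,*rs[0][1])), onz(T,*rt[0][1],.085))
a=cv2.resize(T["img"][135:225,275:365],(500,500),interpolation=cv2.INTER_CUBIC)
b=cv2.resize(S["img"][185:275,165:255],(500,500)[:2],interpolation=cv2.INTER_CUBIC)
cv2.imwrite("pics/crop.png",cv2.resize(np.hstack([a,b]),(800,400))[:,:,::-1])
E
```

```text
[(76, [301.8, 163.2], [297, 159, 10, 10])] [(123, [227.5, 223.5], [222, 218, 12, 12])]
[ 0.61738616 -0.07913514  0.08012998] [ 0.61650526 -0.07818185  0.085     ]
```

View pics/crop.png

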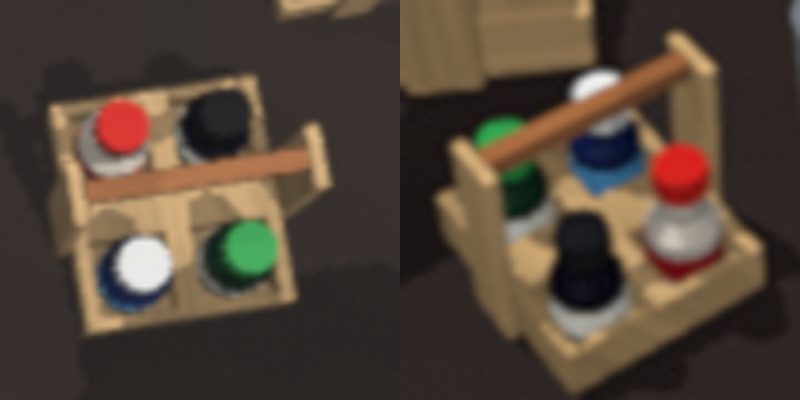

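Left half (top view): red cap (120,125) is in the +x,+y well beside black (218,125), with white (143,265) and green (250,248). The bar runs from (88,190) to (312,160). Right half (scene view): the same bottle has the dark red label and its cap stands proud. The bar ends are (490,158) and (685,62).

```bash
cat >> h.py <<'E'
from scipy.spatial.transform import Rotation as Ro
def move(st,target,xdir=None):
    """shift in tool axes (mm), and yaw turn about tool z (deg) so that tool x lies along xdir, tool down"""
    R=Ro.from_quat(st["eef_rot"]);print("shift mm",(R.inv().apply(np.array(target)-st["tool_pos"])*1e3).round(1))
    if xdir is not None:
        x=np.array([*xdir,0.]);x/=np.linalg.norm(x);z=np.array([0,0,-1.]);G=Ro.from_matrix(np.c_[x,np.cross(z,x),z])
        print("turn deg",np.degrees((R.inv()*G).as_rotvec()).round(1))
E
python3 - <<'E'
from h import *
from plant import r
S=np.load("pics/scene.npz");T=np.load("pics/top.npz")
tp=[(294.8,177.75),(345.2,171)];sp=[(229.1,199),(185.25,220.5)]
e=[onz(T,*p,.118) for p in tp];es=[onz(S,*p,.118) for p in sp]
print(e,es,np.linalg.norm(e[0]-e[1]),np.linalg.norm(es[0]-es[1]));print([tri(ray(T,*a),ray(S,*b)) for a,b in zip(tp,sp)])
P=(e[0]+e[1]+es[0]+es[1])/4;d=(e[0]-e[1]+es[0]-es[1]);d/=np.linalg.norm(d)
cx=np.array([d[1],-d[0],0]);print("grip",P,"yaddir",d,"yaw",np.degrees(np.arctan2(-d[0],d[1])))
print("red predicted",P+.037*cx+.029*d)
for n,box in(("jar",0),): pass
print("jar",onz(T,245,187,.085),"gold",onz(T,399,171,.072))
st=r.get_state()
for s in(1,-1): move(st,[.617,-.079,.2],s*d[:2])
E
```

```text
[array([ 0.5755223 , -0.05820604,  0.118     ]), array([ 0.59238814, -0.1729438 ,  0.118     ])] [array([ 0.58397475, -0.05888196,  0.118     ]), array([ 0.60089026, -0.16846174,  0.118     ])] 0.11597073188746901 0.11087769232163876
[array([ 0.57724121, -0.05755713,  0.11145223]), array([ 0.59464664, -0.17058306,  0.11322452])]
grip [ 0.58819386 -0.11462338  0.118     ] yaddir [-0.14891693  0.98884971  0.        ] yaw 8.56416617180238
red predicted [ 0.62046271 -0.08043682  0.118     ]
jar [0.5578973  0.05573242 0.085     ] gold [ 0.6027653 -0.3127332  0.072    ]
shift mm [ 539.2 -314.1   38.4]
turn deg [ -0.1  -0.1 -75.9]
shift mm [ 539.2 -314.1   38.4]
turn deg [-1.000e-01  1.000e-01  1.041e+02]
```

```bash
python3 -m pendant '[[1,[45,-26.2,0],[0,0,0]],[1,[45,-26.2,0],[0,0,0]],[1,[45,-26.2,0],[0,0,0]],[1,[45,-26.2,0],[0,0,0]],[1,[45,-26.2,0],[0,0,0]],[1,[45,-26.2,0],[0,0,0]],[1,[45,-26.2,0],[0,0,0]],[1,[45,-26.2,0],[0,0,0]]]' 20
python3 -m pendant '[[1,[45,-26.2,0],[0,0,0]],[1,[45,-26.2,0],[0,0,0]],[1,[45,-26.2,0],[0,0,0]],[1,[44,-26,0],[0,0,0]],[1,[0,0,0],[0,0,-9.5]],[1,[0,0,0],[0,0,-9.5]],[1,[0,0,0],[0,0,-9.5]],[1,[0,0,0],[0,0,-9.5]]]'
python3 -m pendant '[[1,[0,0,0],[0,0,-9.5]],[1,[0,0,0],[0,0,-9.5]],[1,[0,0,0],[0,0,-9.5]],[1,[0,0,0],[0,0,-9.5]],[1,[0,0,0],[0,0,0]],[1,[0,0,0],[0,0,0]]]'
cat >> h.py <<'E'
def wsnap(r,cams):
    st=r.get_state();w=cams.snapshot("wrist");M=np.eye(4);M[:3,:3]=Ro.from_quat(st["eef_rot"]).as_matrix();M[:3,3]=st["tool_pos"]
    return st,dict(img=w["img"],camera_matrix=w["camera_matrix"],camera_from_world=np.linalg.inv(M@w["tool_from_camera"]))
E
python3 - <<'E'
from h import *
from plant import r,cams
st,w=wsnap(r,cams);np.savez("pics/w1",**w);cv2.imwrite("pics/w1.png",w["img"][:,:,::-1])
print(np.linalg.inv(w["camera_from_world"])[:3].round(3))
b=blob(w["img"],red)[:3];print(b,[onz(w,*x[1],.087) for x in b]);move(st,[.617,-.079,.2],[-.149,.989])
E
```

```text
clock: 1.1
tool_pos: [0.4927, -0.2435, 0.2385]
eef_rot: [0.981, 0.196, -0.0, -0.0]
contact_force: [-0.3, 0.1, 0.0]
opening: 0.116
finger_force: 0.0
clock: 2.1
tool_pos: [0.6167, -0.0796, 0.2382]
eef_rot: [0.862, 0.507, -0.001, -0.0]
contact_force: [0.8, 1.0, 0.1]
opening: 0.005
finger_force: 0.0
clock: 2.85
tool_pos: [0.6169, -0.0797, 0.2385]
eef_rot: [0.653, 0.757, -0.0, -0.0]
contact_force: [0.2, 0.4, -0.4]
opening: 0.004
finger_force: 0.0
[[ 0.989 -0.143 -0.037  0.608]
 [ 0.148  0.956  0.254 -0.014]
 [-0.001 -0.257  0.966  0.384]]
[(612, [248.2, 171.6], [235, 157, 28, 29]), (9, [252.0, 146.4], [248, 146, 9, 3]), (3, [245.0, 146.0], [244, 146, 3, 1])] [array([ 0.61720069, -0.07577476,  0.087     ]), array([ 0.61714665, -0.05012181,  0.087     ]), array([ 0.61025977, -0.05075561,  0.087     ])]
shift mm [ 0.7  0.2 38.5]
turn deg [-0.  -0.  -0.1]
```

View pics/w1.png

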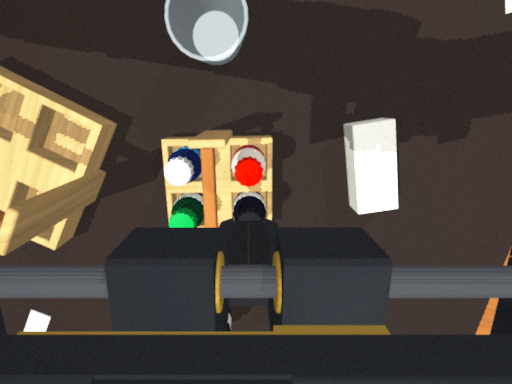

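Wrist view: the red cap is at (248,172), the black cap is below it partly hidden by the fingers, and the bar is vertical at column 208, parallel to the tool. The cap lies about 2.5 mm ahead along tool x. I'll descend and press.

```bash
python3 -m pendant '[[1,[2.7,0,40],[0,0,0]],[1,[0,0,40],[0,0,0]],[1,[0,0,40],[0,0,0]],[1,[0,0,18],[0,0,0]],[1,[0,0,0],[0,0,0]],[1,[0,0,0],[0,0,0]]]'
python3 -m pendant '[[1,[0,0,2],[0,0,0]],[1,[0,0,2],[0,0,0]],[1,[0,0,2],[0,0,0]],[1,[0,0,1],[0,0,0]],[1,[0,0,0],[0,0,0]]]'
python3 -m pendant '[[1,[0,0,1],[0,0,0]],[1,[0,0,1],[0,0,0]],[1,[0,0,1],[0,0,0]],[1,[0,0,1],[0,0,0]],[1,[0,0,0],[0,0,0]]]'
```

```text
clock: 3.65
tool_pos: [0.6179, -0.0767, 0.1022]
eef_rot: [0.652, 0.758, 0.001, 0.001]
contact_force: [1.0, 0.3, 0.7]
opening: 0.005
finger_force: 0.0
clock: 4.28
tool_pos: [0.6166, -0.0769, 0.0936]
eef_rot: [0.652, 0.758, -0.0, -0.0]
contact_force: [0.2, 0.0, -0.1]
opening: 0.008
finger_force: 0.0
clock: 4.9
tool_pos: [0.6166, -0.0769, 0.0896]
eef_rot: [0.652, 0.758, -0.0, -0.0]
contact_force: [-0.3, -0.4, -0.7]
opening: 0.008
finger_force: 0.0
```

```bash
python3 -m pendant '[[1,[0,0,1],[0,0,0]],[1,[0,0,1],[0,0,0]],[1,[0,0,1],[0,0,0]],[1,[0,0,1],[0,0,0]],[1,[0,0,0],[0,0,0]]]'
python3 -m pendant '[[1,[0,0,1],[0,0,0]],[1,[0,0,1],[0,0,0]],[1,[0,0,1],[0,0,0]],[1,[0,0,0],[0,0,0]]]'
python3 -m pendant '[[1,[0,0,1],[0,0,0]],[1,[0,0,1],[0,0,0]],[1,[0,0,0],[0,0,0]]]'
```

```text
clock: 5.52
tool_pos: [0.617, -0.0769, 0.0866]
eef_rot: [0.652, 0.758, 0.0, 0.0]
contact_force: [-0.5, 0.2, 5.9]
opening: 0.005
finger_force: 3.0
clock: 6.02
tool_pos: [0.6169, -0.0769, 0.0836]
eef_rot: [0.652, 0.758, 0.0, 0.0]
contact_force: [-1.8, -0.2, 5.9]
opening: 0.004
finger_force: 3.0
clock: 6.4
tool_pos: [0.6169, -0.0769, 0.0816]
eef_rot: [0.652, 0.758, 0.0, 0.0]
contact_force: [-1.4, -0.0, 6.7]
opening: 0.003
finger_force: 3.0
```

```bash
python3 -m pendant '[[1,[0,0,1],[0,0,0]],[1,[0,0,1],[0,0,0]],[1,[0,0,0],[0,0,0]]]'
python3 -m pendant '[[1,[0,0,1],[0,0,0]],[1,[0,0,0],[0,0,0]]]'
```

```text
clock: 6.78
tool_pos: [0.6171, -0.0769, 0.0805]
eef_rot: [0.652, 0.758, 0.0, 0.001]
contact_force: [-2.9, 1.1, 11.4]
opening: 0.009
finger_force: 6.0
clock: 7.02
tool_pos: [0.6174, -0.0769, 0.0805]
eef_rot: [0.652, 0.758, 0.0, 0.001]
contact_force: [-4.8, -0.3, 18.6]
opening: 0.007
finger_force: 9.1
```

The cap hit its hard stop: z stayed at 80.5 mm while the force rose from 11 to 19 N. I'll rise and look.

```bash
python3 -m pendant '[[1,[0,0,-10],[0,0,0]],[1,[0,0,-40],[0,0,0]],[1,[0,0,-50],[0,0,0]],[0.3,[-16,-17,-10],[0,0,0]],[0.3,[-16,-18,0],[0,0,0]],[0.3,[0,0,0],[0,0,0]],[0.3,[0,0,0],[0,0,0]]]'
python3 - <<'E'
from h import *
from plant import r,cams
st,w=wsnap(r,cams);np.savez("pics/w2",**w);cv2.imwrite("pics/w2.png",w["img"][:,:,::-1])
b=blob(w["img"],red)[:1];print(b,onz(w,*b[0][1],.08))
E
```

```text
clock: 7.9
tool_pos: [0.5876, -0.1127, 0.1877]
eef_rot: [0.652, 0.759, 0.001, -0.0]
contact_force: [0.3, 0.5, 0.6]
opening: 0.351
finger_force: 0.0
[(869, [287.5, 149.8], [271, 133, 34, 35])] [ 0.61650279 -0.07589981  0.08      ]
```

View pics/w2.png

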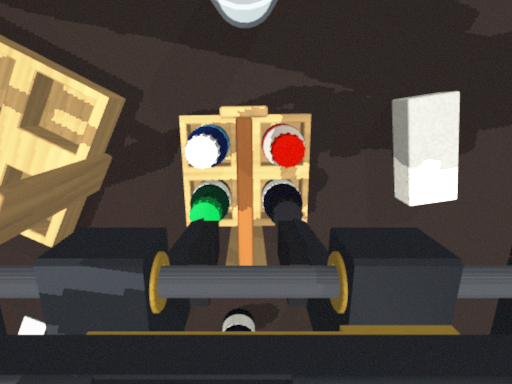

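Wrist view: the bar runs from (244,117) at its far inner end to (246,260), between the fingers. All four caps are visible, red at (287,150).

Run:
```python
from h import *
from plant import r
w=np.load("pics/w2.npz");a=onz(w,244.2,116.5,.118);b=onz(w,246,260,.118);d=(a-b)/np.linalg.norm(a-b)
for v in(130,180,240):
    print(v,w["img"][v,230:262].astype(int)@[1,0,-1])
g=a-.0585*d;print(a,b,d,g);move(r.get_state(),[g[0],g[1],.093],d[:2])
```

```text
130 [ 90  95  97  96 100  89  86 109 111 110 111 114 115 111 109 110 112 110
 111 113 108 101 113  93  91  92  92  91  93 101 105  92]
180 [ 87  89  94 101  98 101  89  90 111 119 119 115 120 118 119 119 119 121
 120 122 118 114 107 114 100 101 100  98  97 103 106 105]
240 [ 62  61  65  62  64  65  66  66 115 153 157 158 156 154 155 157 156 153
 159 156 162 155 129  87  71  68  71  73  68  66  66  69]
[ 0.57663245 -0.05326302  0.118     ] [ 0.59445523 -0.16238776  0.118     ] [-0.16118914  0.98692353  0.        ] [ 0.58606201 -0.11099805  0.118     ]
shift mm [ 1.4 -1.5 94.7]
turn deg [ 0.1 -0.1 -0.6]
```

```bash
python3 -m pendant '[[0.3,[0.5,-1.3,35],[0,0,-0.5]],[0.3,[0,0,35],[0,0,0]],[0.3,[0,0,16],[0,0,0]],[0.3,[0,0,8],[0,0,0]],[0.3,[0,0,0],[0,0,0]],[0.3,[0,0,0],[0,0,0]]]'
python3 -m pendant '[[1,[0,0,0],[0,0,0]],[1,[0,0,0],[0,0,0]],[1,[0,0,0],[0,0,0]],[1,[0,0,0],[0,0,0]],[1,[0,0,0],[0,0,0]],[1,[0,0,0],[0,0,0]]]' 40
```

```text
clock: 8.7
tool_pos: [0.5864, -0.1135, 0.0947]
eef_rot: [0.649, 0.761, 0.001, 0.001]
contact_force: [0.6, -0.8, -1.4]
opening: 0.347
finger_force: 0.0
clock: 9.45
tool_pos: [0.5854, -0.1137, 0.0941]
eef_rot: [0.649, 0.761, -0.0, 0.0]
contact_force: [-2.7, -0.3, 5.6]
opening: 0.127
finger_force: 40.0
```

```bash
python3 -m pendant '[[1,[0,0,-3],[0,0,0]],[1,[0,0,-5],[0,0,0]],[1,[0,0,-6],[0,0,0]],[1,[0,0,-6],[0,0,0]],[1,[0,0,0],[0,0,0]],[1,[0,0,0],[0,0,0]],[1,[0,0,0],[0,0,0]]]' 45
python3 - <<'E'
from h import *
from plant import r,cams
s=r.get_state();print(s["moment"],Ro.from_quat(s["eef_rot"]).as_matrix()[:,2])
st,w=wsnap(r,cams);i=cams.snapshot("scene")["img"]
cv2.imwrite("pics/l1.png",np.hstack([w["img"][60:300,130:400],cv2.resize(i[170:270,160:260],(270,240))])[:,:,::-1])
E
```

```text
clock: 10.32
tool_pos: [0.5853, -0.1135, 0.1135]
eef_rot: [0.649, 0.761, -0.0, -0.0]
contact_force: [-1.2, 0.3, -6.1]
opening: 0.128
finger_force: 45.0
[-0.05317881 -0.10285632 -0.02237124] [-4.60760851e-04 -7.62701590e-05 -9.99999891e-01]
```

View pics/l1.png

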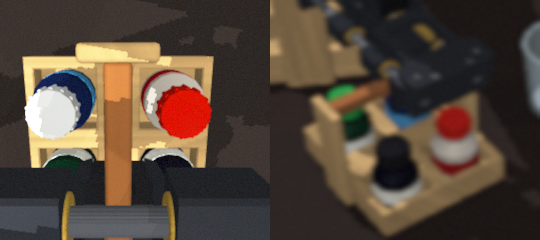

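The caddy is hanging with about 6 N load, all bottles are in their wells, and the moment is small. I'll lift another 81 mm.

```bash
python3 -m pendant '[[1,[0,0,-6],[0,0,0]],[1,[0,0,-12],[0,0,0]],[1,[0,0,-15],[0,0,0]],[1,[0,0,-15],[0,0,0]],[1,[0,0,-14],[0,0,0]],[1,[0,0,-10],[0,0,0]],[1,[0,0,-6],[0,0,0]],[1,[0,0,-3],[0,0,0]]]'
python3 -m pendant '[[1,[0,0,0],[0,0,0]],[1,[0,0,0],[0,0,0]],[1,[0,0,0],[0,0,0]],[1,[0,0,0],[0,0,0]],[1,[0,0,0],[0,0,0]],[1,[0,0,0],[0,0,0]],[1,[0,0,0],[0,0,0]],[1,[0,0,0],[0,0,0]]]'
python3 - <<'E'
from h import *
from plant import r,cams
s=r.get_state();print(s["moment"],np.abs(s["qd"]).max())
st,w=wsnap(r,cams);np.savez("pics/w4",**w);S=cams.snapshot("scene");np.savez("pics/s4",**S);T=cams.snapshot("top")
i=S["img"][130:250,150:270];W=w["img"][60:300,130:370]
cv2.imwrite("pics/l2.png",np.hstack([cv2.resize(W,(400,400)),cv2.resize(i,(400,400),interpolation=cv2.INTER_CUBIC)])[:,:,::-1])
E
```

```text
clock: 11.42
tool_pos: [0.5854, -0.1135, 0.1949]
eef_rot: [0.649, 0.761, -0.0, -0.0]
contact_force: [0.3, -0.2, -7.1]
opening: 0.126
finger_force: 45.0
clock: 12.42
tool_pos: [0.5855, -0.1135, 0.1948]
eef_rot: [0.649, 0.761, 0.0, 0.0]
contact_force: [-0.4, -0.6, -7.0]
opening: 0.128
finger_force: 45.0
[-0.02931139 -0.10956597  0.00130825] 0.0012454721242614096
```

View pics/l2.png

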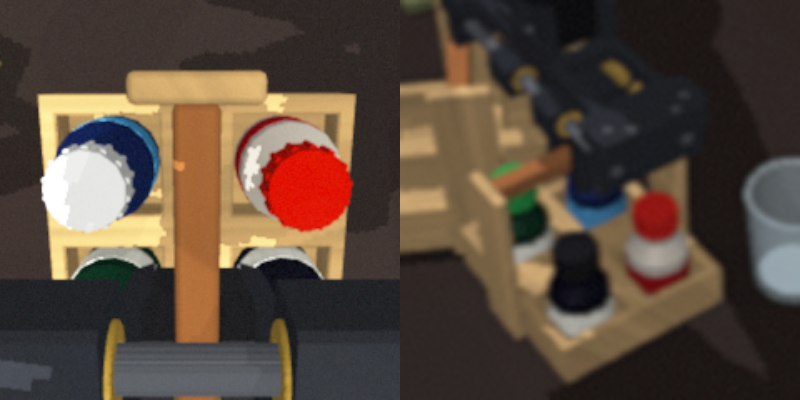

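Run:
```python
from h import *
w=np.load("pics/w4.npz");S=np.load("pics/s4.npz")
d=np.array([-.158,.987,0]);cx=np.array([.987,.158,0])
br=blob(w["img"],red)[0];bs=blob(S["img"],red,(170,150,270,250))[0];print(br,bs,tri(ray(w,*br[1]),ray(S,*bs[1])))
A=tri(ray(w,343,117),ray(S,246.6,211));print("corner++",A)
l=onz(w,152.8,117,A[2]);print("width",np.linalg.norm(l-A),onz(w,343,117,.1307)-onz(w,152.8,117,.1307))
B=A-.117*d
# near corner height from the scene ray: point in the vertical plane through A along d
c,v=ray(S,201.6,235.6);t=np.dot(A-c,cx)/np.dot(v,cx);print("corner+-",c+v*t,"expected",B)
# y=end board/bar in wrist: bar far inner end vs before
print(onz(w,130+196*.6,60+104*.6,.2187))
```

```text
(2194, [313.4, 171.6], [286, 145, 56, 54]) (138, [226.2, 194.0], [220, 188, 13, 13]) [ 0.61801777 -0.07807362  0.17098612]
corner++ [ 0.64170795 -0.04391591  0.12615812]
width 0.1317583840599754 [0.12743541 0.0205888  0.        ]
corner+- [ 0.65947673 -0.1549145   0.12312896] expected [ 0.66019395 -0.15939491  0.12615812]
[ 0.57656092 -0.05343414  0.2187    ]
```

The measured block corner is within 1 mm of where a level caddy would put it, the underside is about 100 mm up, and the arm is still. I'll hand in.

```bash
python3 -c "
from plant import r
print(r.finish_job())"
```

```text
the job is handed in; nothing more can be done
None
```

The job is handed in at about 12.5 s: the red cap was pressed down to its hard stop, and the arm is holding the caddy by its bar, still and level, about 10 cm above the table. The bottles were in their wells when last viewed, and the jar, gold-capped bottle and carton were never touched.

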